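# Hold the test pen on the ringed test point

## Task

Take the test pen out of its bench stand and hold its sprung nose square on the ringed test point of the circuit board in the holder (the one gold dot with a gold ring round it), touching the board nowhere else. Press lightly, so that the nose goes about half way in, and finish with the pen still held there, since the reading is taken while it is held. Do not turn the board in its holder or shift the other things on the table.

Things in the scene. Friction and masses are not known exactly. Their poses are not given: they have to be found in the camera images.
- stand: Bench stand of the pen, fixed: dark base 100 x 80 x 12 mm (x, y, z), in its middle a black holster 36 x 30 mm, rim 98 mm above the table, 2 mm clear of the pen all round. The pen's casing rests on its shelf 68 mm above the table, the nose hanging free below; the pen must rise 75 mm to be clear. Origin: centre of the underside, z up. Its yaw is the pen's yaw.
- pen: Cordless test pen, about 75 g, upright in the stand, nose down. Grey flat-sided casing 26 (its x) x 20 (y) x 110 mm (z). Origin: centre of the casing's lower end, z up along the pen; in the stand it is 68 mm above the table. From z = 30 mm up the casing is free of the holster: grip it across the 20 mm. Below the origin: a 30 mm long black cone, 15 to 12 mm across, then the brass nose.
- nose (a joint): How far the pen's sprung nose is pushed in, m: 0 = fully out, 0.010 = fully in (end stop). The spring needs about 0.75 N to start and 0.25 N more per mm: about 2 N half way in, 3.25 N at the end stop.
- nose_tip (a point): Centre of the flat end of the pen's brass nose, 8 mm in diameter. With the nose fully out it lies on the pen's axis 42 mm below the pen's origin (12 mm beyond the cone); it moves with the nose, its axes are the pen's.
- holder: Circuit-board holder, fixed: dark base rail 236 mm long (its y), 120 mm cross feet, two aluminium uprights 118 mm tall at y = +-106 mm, clamp knobs outside them to y = +-130 mm. The board tilts about a line along its y, 105 mm above the table. Origin: centre of the underside, z up.
- board: Green circuit board 110 (its x) x 160 (y) x 2 mm, gripped at its short ends, tilted 0.1 to 0.4 rad about its y so that its face leans to the holder's -x side (the robot's). Stiff: stays put under a light push (turns at 1.2 N m). Origin: middle of the upper face, z square out of that face. Components up to 16 mm tall, none within 20 mm of the ringed test point.
- test_point (a point): Centre of the ringed test point, on the board's upper face at x = -20, y = +36 mm of the board: a flat gold dot 6 mm across inside a gold ring 16 mm across outside, 12 mm inside. Axes as the board's: z square out of the face. The three plain gold dots along the board's near edge are not it.
- board_edge (a point): Middle of the board's far long edge (x = +55 mm of the board), on the upper face.
- solder_reel: White reel of solder standing on its flange, 52 mm across, 34 mm tall. Origin: centre of the underside. To be left alone.
- phone: Black phone lying flat, 148 x 72 x 8 mm. Origin: centre of the underside. To be left alone.
- parts_tray: Small grey tray of components, 100 x 70 x 25 mm. Origin: centre of the underside. To be left alone.
- pliers: Small pliers lying flat, 134 mm long along their x, 54 mm wide, 12 mm tall. Origin: under the pivot. To be left alone.
There are look-alikes about, which are no part of the job. What is shaped like the pen but blue is not meant. Several things have the shape of the stand; the one meant has the colours described above.

How it is judged (in metres and radians):
On the way, in this order (a step that is already met when the one before it is completed fails the run):
1. the pen is lifted clear out of its stand (z of pen in the frame of stand above 0.125 m and contact force between the fingers and pen above 2 N and contact force between pen and stand below 0.05 N), for 0.1 s.
2. the nose is pressed on the ringed test point, square to the board (distance between nose_tip and test_point below 0.0045 m and angle between the z axis of pen and the z axis of board, either way round below 0.14 rad and contact force between pen and board above 0.7 N), for 0.3 s.
At the end, for the whole second after the job is handed in: The fingers hold the pen still, clear of its stand; its nose is on the ringed test point with its centre within 4.5 mm of the point's centre (nose inside the ring), the pen within 8 degrees of square to the board, the nose pushed in between 2.5 and 8 mm of its 10 mm, with 0.7 to 5 N on the board (all of step 2 and value of joint nose between 0.0025 and 0.008 m and contact force between pen and board below 5 N and contact force between the fingers and pen above 2 N and contact force between pen and stand below 0.05 N and linear speed of pen below 0.01 m/s); the arm keeps its last pose, push and grip.
It fails at once if the pen touches the board away from the ringed test point (nose end more than 10 mm from its centre) (contact force between pen and board above 0.5 N and distance between nose_tip and test_point above 0.01 m).
It fails at once if the pen is pushed hard on the board (over 15 N) (contact force between pen and board above 15 N).
It fails at once if the board is turned in its holder (its far edge moves over 6 mm) (distance of board_edge from where it was at the start of the episode above 0.006 m).
It fails at once if the robot itself touches the board (over 2 N) (contact force between any of the arm, the fingers and board above 2 N).
It fails at once if the reel, phone, tray or pliers are shifted by over 20 mm (distance of any of solder_reel, phone, parts_tray, pliers from where it was at the start of the episode above 0.02 m).
It also fails if it takes over 35 s, if anything falls off the work surface, if the arm or the gripper's body presses on something with over 40 N, if the wrist force passes 120 N, or if a joint passes its speed limit or range.

## Robot

A 7-joint arm with a two-finger parallel gripper is mounted at the origin on the work surface. World frame = base frame: x ahead of the robot, y to its left, z up, the work surface at z = 0. Lengths are in m, angles in degrees, forces in N, time in s.
With the tool pointing down it reaches from about 0.425 to 0.875 m from the base axis. Payload 4.7 kg.
Tool frame: the origin (TCP) lies at the very end of the fingers, on their centre line; the grasp point (between the pads) lies 19 mm behind it; z points along the fingers, y is the line along which they close (so a half turn about z gives the same grasp; the last joint's range is limited). The gripper opens to 87 mm and grips with 3 to 60 N. Pads are 19 mm wide; open, the fingers measure 117 mm over their backs; the gripper's body (75 mm by 190 mm) begins 51 mm behind the grasp point.
Start: joints at [-71.614, 18.392, -4.016, 83.108, 1.295, 78.541, -3.26], TCP at [0.196, 0.62, 0.223] pointing down, gripper open.
Joint ranges: [-163.93, 163.93], [-17.29, 119.83], [-79.2, 71.16], [3.27, 140.29], [-89.18, 269.18], [5.43, 117.66], [-154.24, 154.24]. Speed limits (degrees/s): [147.25, 147.25, 180, 180, 180, 180, 180].

## Interface

Orientations are given as [roll, pitch, yaw] about the fixed x, y, z axes, in that order (R = Rz(yaw) Ry(pitch) Rx(roll)).
In Python, from cell import get_obs, eyes, env gives the robot as it stands.
- The arm moves only by the tool servo_tool, never from a script. Its argument "series" is a list that holds one entry, the list of rows, each a list of 7 numbers: the shift along the tool's x, y, z in units of 300 mm (1.0 is 300 mm), then the turn, a rotation vector about the tool's x, y, z in units of pi rad (1.0 is pi rad), then the opening, from 0 (shut) to 1 (fully open). In form: [[[tx, ty, tz, wx, wy, wz, gripper], ...]]. A call has 1 to 12 rows; each row is the pose to reach, as a shift and turn from the pose commanded when the call began, along the tool's axes at that moment, turning the shorter way round; what a row does not reach only later rows make up. A row lasts 1/12 s, in which the tool goes at most 41.7 mm and 7.16 degrees, less where a joint would pass 70% of its speed; a pose out of reach is approached as far as the arm can. A call with a number of a shift or a turn outside -1 to 1 is refused whole. A call with a gripper value outside its range is refused whole. The fingers move at their own pace and stop on an object; "grip_force" is the grip in N (left out, the last holds). Time passes only in rows, so rows that repeat a pose let the fingers close. It gives the time, the measured TCP pose, the force, the opening and the grip force at its end, in the units of the state.
- get_obs(): the state, without advancing time (a new reading comes with each control period).
- eyes.read_camera(name): name is "scene" or "top"; returns a dict with "frame" (420x560x3 uint8, red, green, blue), "depth" (420x560 float32, m along the optical axis (not along the pixel's ray), 0 where there is no reading), "fx", "fy", "cx", "cy" (pixels), "origin" and "rotation" of the camera in the world. Camera axes: x right, y down, z forward; pixel columns grow to the right and rows downward; lengths in m; the calibration is good to about 2 mm. A picture is of the moment at which its call begins.
- env.sign_off(): hands the job in; it is judged then, once.
The state is a dict: "time_s": time; "qpos": joint angles; "joint_velocities": joint speeds; "effort": joint torques, N m; "tool_pos": TCP position; "tool_rot": TCP orientation; "force": force on the tool from outside, world axes, zero at the start; "wrist_torque": the same for the moment, N m; "grip_width": finger opening in m; "grasp_force": force on a finger pad.
Only numpy, scipy, OpenCV 4.12 (cv2) and the standard library are available. Lean on these libraries where they do the work, as an engineer would, in place of code of your own. Each camera call takes 0.05 s, during which the arm holds its last target. There are 200 camera calls.

## Working session

There is one attempt and no reset: what is moved stays moved. The work goes in short steps, Python scripts to look and compute and a tool call to move; the robot and the scene stay as the last step left them, time stands still between calls to the robot, and variables do not carry over. Pictures are saved under pics/ and viewed, at most 10 in all, crops included, and the job is handed in when it is done.

Besides the shell and the picture viewer there is one more tool, called after "Call:" as name([rows], argument=value, ...), one row to a line, values as JSON. servo_tool: Moves the arm, as the interface text tells. Shifts and turns lie within -1 to 1; 1 stands for 300 mm of shift or pi rad of turn. Its arguments: {"type":"object","properties":{"series":{"type":"array"},"grip_force":{"type":"number"}},"required":["series"]}

```bash
mkdir -p pics; ls; cat > h.py <<'E'
import numpy as np,cv2
from cell import get_obs,eyes,env
def snap(n):
    c=eyes.read_camera(n); np.savez('%s.npz'%n,**{k:np.asarray(v) for k,v in c.items()}); return c
def load(n): return dict(np.load('%s.npz'%n))
def cloud(c):
    d=c['depth'];v,u=np.mgrid[:d.shape[0],:d.shape[1]]
    p=np.stack([(u-c['cx'])/c['fx']*d,(v-c['cy'])/c['fy']*d,d],-1)
    return p@np.array(c['rotation']).T+c['origin']
E
python3 - <<'E'
from h import *
for n in('scene','top'):
    c=snap(n); cv2.imwrite('pics/%s0.png'%n,cv2.resize(c['frame'][...,::-1],(800,600)))
    print(n,c['origin'],c['rotation'],c['fx'])
print(get_obs())
E
```

```text
pics
scene [ 1.11156279 -0.73706481  0.76966074] [-127.48686794    1.20660132   34.54868766] 405.00536949997735
top [ 0.4004223  -0.00580594  1.48377314] [-1.72416485e+02 -1.59412077e-01 -9.03371718e+01] 479.2221884921284
{'time_s': 0.1, 'qpos': array([-71.61518066,  18.43550441,  -4.01686979,  83.16727475,
         1.29456997,  78.54237236,  -3.26159175]), 'joint_velocities': array([ 0.02715662, -0.19831217,  0.01899548, -0.12301263,  0.11622341,
       -0.09117529,  0.00724788]), 'effort': array([-3.64313719e-04, -4.92569125e+01, -4.05968595e-01, -3.13402033e+01,
       -6.43422268e-02,  3.93728376e-02,  8.14434293e-05]), 'tool_pos': array([0.19617103, 0.61916568, 0.22156882]), 'tool_rot': array([-1.79900064e+02,  4.66350941e-03,  1.62424358e+02]), 'force': array([-0.42297962,  0.28453441,  1.01743719]), 'wrist_torque': array([-0.01257104, -0.02063239,  0.05413155]), 'grasp_force': 0.0, 'grip_width': 0.08677947282528638}
```

View pics/scene0.png

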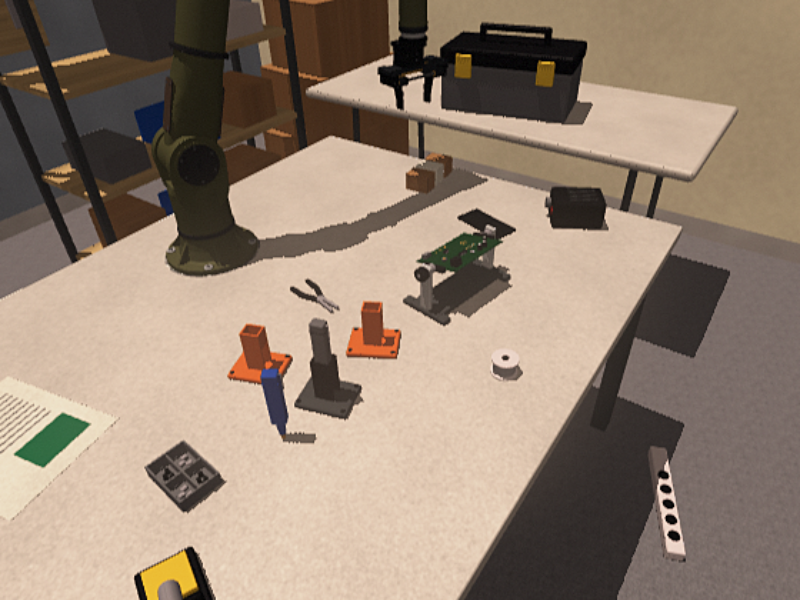

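View pics/top0.png

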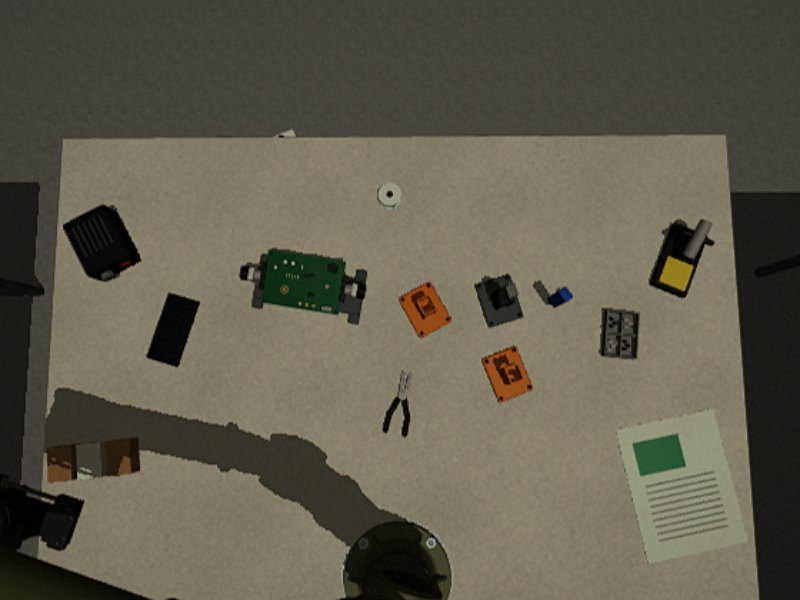

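The scene view shows the grey pen in the dark stand at (320,360), orange stands at (255,350) and (373,330), the blue look-alike at (273,400) and the board at (465,250). In the top view the dark stand is at (500,298), the orange ones at (425,308) and (508,373), the blue pen at (560,297), and the ringed point at about (284,289). I choose the grey pen in the dark stand and will check it in a crop.

```bash
sed -i 's/^import numpy.*/import numpy as np,cv2\nfrom scipy.spatial.transform import Rotation as Ro/; s/np.array(c\[.rotation.\]).T/Ro.from_euler("xyz",c["rotation"],degrees=True).as_matrix().T/' h.py
python3 - <<'E'
from h import *
for n in('scene','top'):
    c=load(n);P=cloud(c);f=c['frame'].astype(int)
    hsv=cv2.cvtColor(c['frame'],cv2.COLOR_RGB2HSV)
    table=P[300:330,250:300] if n=='top' else P[280:300,250:300]
    print(n,'table z',np.median(table[...,2]),table[...,2].std())
    g=(hsv[...,0]>40)&(hsv[...,0]<85)&(hsv[...,1]>100)&(P[...,2]>.05)&(P[...,2]<.2)
    if n=='top':
        X=P[g]
        for _ in range(5):
            m=X.mean(0);nv=np.linalg.svd(X-m,full_matrices=False)[2][2];nv*=np.sign(nv[2]);r=(X-m)@nv;X=X[abs(r)<.003]
        print('board mean',m,'n',nv,'tilt',np.arccos(nv[2]),len(X),r.std())
    # low-saturation tall things near the stand: pen/holster
    roi=(P[...,0]>.4)&(P[...,0]<.75)&(P[...,1]>-.35)&(P[...,1]<-.05)&(hsv[...,1]<90)
    for lo,hi in((.005,.02),(.09,.104),(.12,.17),(.172,.19)):
        s=roi&(P[...,2]>lo)&(P[...,2]<hi)
        if s.sum()<5: continue
        q=P[s][:,:2].astype(np.float32);print(lo,s.sum(),np.median(P[s],0),cv2.minAreaRect(q))
c=load('top');a=c['frame'][170:235,160:270,::-1];b=c['frame'][180:235,320:420,::-1]
s=load('scene')['frame'];e=s[210:300,190:300,::-1];d=s[150:230,280:370,::-1]
R=lambda x:cv2.resize(x,(400,300),interpolation=cv2.INTER_CUBIC)
cv2.imwrite('pics/crop.png',np.vstack([np.hstack([R(a),R(b)]),np.hstack([R(d),R(e)])]))
E
```

```text
scene table z -0.00015099827895159734 0.0486097994879449
0.005 734 [ 0.58807338 -0.23905244  0.01191818] ((0.5419349074363708, -0.21694982051849365), (0.16238851845264435, 0.2998184561729431), 41.26177215576172)
0.09 167 [ 0.57882576 -0.23783667  0.09668853] ((0.5704026818275452, -0.2014187127351761), (0.043916068971157074, 0.29517218470573425), 4.495538711547852)
0.12 332 [ 0.57911217 -0.23545453  0.13986551] ((0.5739843249320984, -0.28172582387924194), (0.13613936305046082, 0.02749263495206833), 86.52099609375)
0.172 79 [ 0.57638364 -0.22658082  0.17707137] ((0.5757678151130676, -0.2254856377840042), (0.029820755124092102, 0.02132689394056797), 14.434747695922852)
top table z -0.0012620668783356326 0.07666158632361408
board mean [0.59882486 0.19206527 0.10299548] n [-0.04912423  0.04169319  0.99792209] tilt 0.06447689161018418 477 0.001407761430765867
0.005 807 [ 0.56654361 -0.21304222  0.00927922] ((0.5782580375671387, -0.2025175392627716), (0.3460633158683777, 0.29851213097572327), 1.4293988943099976)
0.09 36 [ 0.56589636 -0.2155236   0.09624062] ((0.5819251537322998, -0.2626483738422394), (0.0354488231241703, 0.11133163422346115), 11.085315704345703)
0.12 49 [ 0.57466151 -0.2171817   0.14671811] ((0.5726227164268494, -0.2749820053577423), (0.13138623535633087, 0.030377743765711784), 86.7860336303711)
0.172 65 [ 0.57589818 -0.22170288  0.17600326] ((0.5763487219810486, -0.22226646542549133), (0.02823795937001705, 0.019232571125030518), 18.803686141967773)
```

View pics/crop.png

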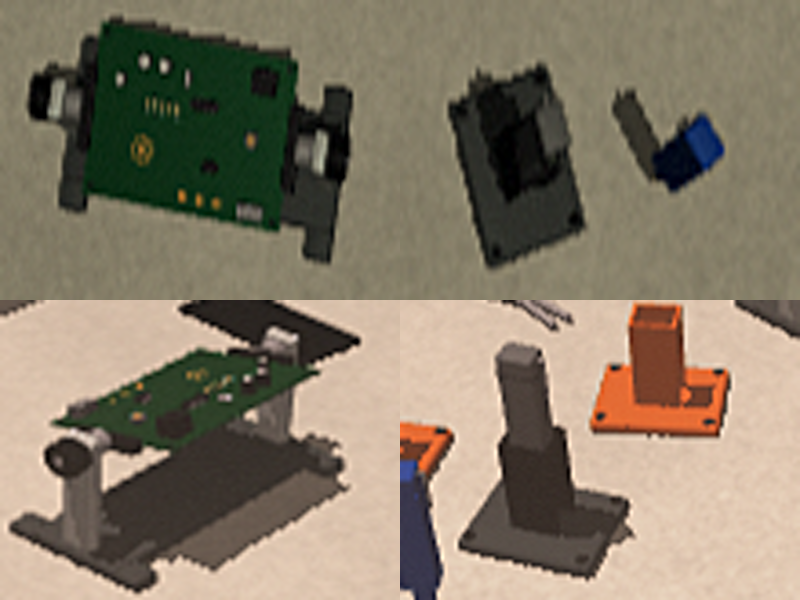

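The crops confirm the grey casing in the dark stand with one cone-shaped blue look-alike beside it, and the single ringed dot at the lower left of the board (top crop (142,150), about pixel (199,202)). The board plane fit was polluted, so I refine it.

```bash
cat > meas.py <<'E'
from h import *
def plane(X,k=.0025):
    rng=np.random.default_rng(0);best=0
    for _ in range(400):
        a,b,c=X[rng.choice(len(X),3,False)];n=np.cross(b-a,c-a);n/=np.linalg.norm(n)+1e-12
        s=abs((X-a)@n)<k
        if s.sum()>best: best=s.sum();S=s
    Y=X[S];m=Y.mean(0);n=np.linalg.svd(Y-m,full_matrices=False)[2][2];return m,n*np.sign(n[2]),Y
def dirs(c): 
    return Ro.from_euler("xyz",c["rotation"],degrees=True).as_matrix()
def cast(c,u,v,m,n):
    r=dirs(c)@np.array([(u-c['cx'])/c['fx'],(v-c['cy'])/c['fy'],1]);o=np.array(c['origin'])
    return o+r*((m-o)@n)/(r@n)
E
python3 - <<'E'
from meas import *
for n in('top','scene'):
    c=load(n);P=cloud(c);f=c['frame'].astype(int)
    near=(abs(P[...,0]-.6)<.12)&(abs(P[...,1]-.2)<.14)&(P[...,2]>.06)&(P[...,2]<.16)
    g=near&(f[...,1]>1.5*f[...,0])&(f[...,1]>1.3*f[...,2])
    m,nv,Y=plane(P[g]);print(n,g.sum(),len(Y),'mean',m,'n',nv,'tilt',np.arccos(nv[2]),'az',np.degrees(np.arctan2(nv[1],nv[0]))+180)
    # rectangle corners in board plane
    ey=np.cross(nv,[0,0,1]);ey/=np.linalg.norm(ey);ey*=np.sign(ey[1]) ;ex=np.cross(ey,nv)
    q=np.stack([(P[g]-m)@ex,(P[g]-m)@ey],-1).astype(np.float32);r=cv2.minAreaRect(q);ce=m+ex*r[0][0]+ey*r[0][1];print('rect',r,'centre',ce)
    t=np.radians(r[2]);print('TP guess (rect, if yaw=az)',ce-.02*ex+.036*ey)
    gold=near&(f[...,0]>1.05*f[...,1])&(f[...,0]>1.5*f[...,2])&(f[...,0]>60)
    k,l,st,cen=cv2.connectedComponentsWithStats(cv2.morphologyEx(gold.astype(np.uint8),cv2.MORPH_CLOSE,np.ones((3,3))))
    for i in range(1,k): print(st[i],cen[i],cast(c,*cen[i],m,nv))
    for lab,roi,(lo,hi) in(('base',(abs(P[...,0]-.575)<.075)&(abs(P[...,1]+.22)<.07),(.006,.016)),('pentop',(abs(P[...,0]-.575)<.04)&(abs(P[...,1]+.22)<.04),(.172,.19))):
        s=roi&(P[...,2]>lo)&(P[...,2]<hi)&(abs(f[...,0]-f[...,2])<25)&(f.max(-1)<110);print(lab,s.sum(),cv2.minAreaRect(P[s][:,:2].astype(np.float32)))
E
```

```text
top 1798 1052 mean [0.60270668 0.19063768 0.10377044] n [-0.19106042  0.04275701  0.9806466 ] tilt 0.19705912989467633 az 347.3857354236143
rect ((0.0014843083918094635, -0.022867023944854736), (0.10821438580751419, 0.2048538327217102), 2.997504472732544) centre [0.59913329 0.16800473 0.10406105]
TP guess (rect, if yaw=az) [0.58785567 0.20741897 0.10014532]
[200 192   1   1   1] [200. 192.] [0.61744924 0.22366307 0.10520281]
[204 192   5   3   9] [205.88888889 192.77777778] [0.61502297 0.20646026 0.10548016]
[196 199   6   7  24] [198.54166667 202.125     ] [0.58853644 0.2283953  0.09936337]
[228 199   2   3   6] [228.5 200. ] [0.59363378 0.14067594 0.10418113]
[209 211   2   3   6] [209.5 212. ] [0.55988474 0.19669613 0.09516324]
[214 212   6   3  10] [216.4 213.2] [0.556235   0.17652894 0.09533147]
base 520 ((0.5748194456100464, -0.22139474749565125), (0.09996532648801804, 0.0815645158290863), 17.009662628173828)
pentop 66 ((0.5762858390808105, -0.2218596488237381), (0.02814597077667713, 0.01978128030896187), 17.423749923706055)
scene 74 73 mean [0.59932554 0.21293971 0.10305602] n
[... 281 characters left out ...]
57 0.2246552  0.10112309]
[322 169   4   2   7] [323.28571429 169.42857143] [0.58787197 0.22410247 0.1002919 ]
[331 170   1   2   2] [331.  170.5] [0.61543867 0.22343806 0.10586761]
[311 172   1   2   2] [311.  172.5] [0.56163959 0.19346919 0.09627123]
[326 172   4   3   6] [327.5 173. ] [0.61387117 0.20429321 0.10633906]
[305 176   1   2   2] [305.  176.5] [0.55872189 0.16284832 0.09694265]
[310 180   2   2   4] [310.5 180.5] [0.59024787 0.14332109 0.1040906 ]
base 656 ((0.575742244720459, -0.2282249927520752), (0.09955020993947983, 0.07575477659702301), 17.050081253051758)
pentop 21 ((0.5789878368377686, -0.23046280443668365), (0.02585366554558277, 0.014748191460967064), 39.30712127685547)
```

```bash
cat > mv.py <<'E'
from h import *
import json,sys,os
F='cmd.json'
def get():
    if not os.path.exists(F): return np.array([.196,.62,.223]),Ro.from_euler('xyz',[180,0,162.42],degrees=True)
    d=json.load(open(F));return np.array(d['p']),Ro.from_quat(d['q'])
def done(row):  # register last commanded row
    p,R=get();p=p+R.apply(np.array(row[:3])*.3);R=R*Ro.from_rotvec(np.array(row[3:6])*np.pi)
    json.dump({'p':p.tolist(),'q':R.as_quat().tolist()},open(F,'w'));return p,R
def rel(p2,R2,frm=None):
    p,R=frm or get();return np.round(np.r_[R.inv().apply(np.array(p2)-p)/.3,(R.inv()*R2).as_rotvec()/np.pi],4).tolist()
def down(yaw): return Ro.from_euler('xyz',[180,0,yaw],degrees=True)
E
python3 - <<'E'
from mv import *
from meas import *
print(rel([.5,.3,.3],down(110)))
r=rel([.5,.3,.3],down(110));p,R=get();w=(p+R.apply(np.array(r[:3])*.3),R*Ro.from_rotvec(np.array(r[3:6])*np.pi))
print(rel([.576,-.2235,.25],down(17),w))
P=cloud(load('scene'));s=(abs(P[...,0]-.58)<.1)&(P[...,1]>-.4)&(P[...,1]<-.29)
print('blue z max',P[s][:,2].max(),P[s&(P[...,2]>.1)].mean(0))
E
```

```text
[-1.2882, -0.7108, -0.2567, 0.0, -0.0, 0.2912]
[-1.7264, -0.3589, 0.1667, -0.0, -0.0, 0.5167]
blue z max 0.1548847759668951 [ 0.57389568 -0.33890161  0.13174834]
```

Call:
servo_tool([
  [[-0.65, -0.355, -0.13, 0, 0, 0, 0.6], [-0.65, -0.355, -0.13, 0, 0, 0, 0.6], [-0.65, -0.355, -0.13, 0, 0, 0, 0.6], [-0.65, -0.355, -0.13, 0, 0, 0, 0.6], [-0.65, -0.355, -0.13, 0, 0, 0, 0.6], [-0.65, -0.355, -0.13, 0, 0, 0, 0.6], [-0.65, -0.355, -0.13, 0, 0, 0, 0.6]],
])

```text
time_s: 0.68
tool_pos: [0.3557, 0.4545, 0.2626]
tool_rot: [180.0, 0.2, 161.9]
force: [1.0, 0.4, -0.9]
grip_width: 0.0541
grasp_force: 0.0
```

Call:
servo_tool([
  [[-0.65, -0.355, -0.13, 0, 0, 0, 0.6], [-0.65, -0.355, -0.13, 0, 0, 0, 0.6], [-0.65, -0.355, -0.13, 0, 0, 0, 0.6], [-0.65, -0.355, -0.13, 0, 0, 0, 0.6], [-0.65, -0.355, -0.13, 0, 0, 0, 0.6], [-0.65, -0.355, -0.13, 0, 0, 0, 0.6], [-0.65, -0.355, -0.13, 0, 0, 0, 0.6]],
])

```text
time_s: 1.27
tool_pos: [0.5075, 0.2941, 0.301]
tool_rot: [-180.0, 0.2, 161.9]
force: [0.9, -0.6, 0.1]
grip_width: 0.0522
grasp_force: 0.0
```

```bash
python3 - <<'E'
from mv import *
done([-0.65,-0.355,-0.13,0,0,0]);p,R=done([-0.65,-0.355,-0.13,0,0,0])
o=get_obs();print(p,R.as_euler('xyz',degrees=True),o['tool_pos'],o['tool_rot'],o['qpos'],o['time_s'])
m=rel([.545,.04,.28],down(90));print(m)
w=(np.array([.545,.04,.28]),down(90));print(rel([.576,-.2235,.25],down(17),w))
E
```

```text
[0.50345159 0.29915343 0.301     ] [180.     0.   162.42] [0.50750299 0.29411607 0.30099053] [-1.79953785e+02  1.55941072e-01  1.61942433e+02] [-43.88528887   8.97935643  12.70017712  85.9632215   -1.82432346
  85.20963521  40.7567798 ] 1.2667
[-0.3929, -0.7817, 0.07, 0.0, -0.0, 0.4023]
[-0.8783, 0.1033, 0.1, -0.0, -0.0, 0.4056]
```

Call:
servo_tool([
  [[-0.393, -0.782, 0.07, 0, 0, 0.4023, 0.6], [-0.393, -0.782, 0.07, 0, 0, 0.4023, 0.6], [-0.393, -0.782, 0.07, 0, 0, 0.4023, 0.6], [-0.393, -0.782, 0.07, 0, 0, 0.4023, 0.6], [-0.393, -0.782, 0.07, 0, 0, 0.4023, 0.6], [-0.393, -0.782, 0.07, 0, 0, 0.4023, 0.6], [-0.393, -0.782, 0.07, 0, 0, 0.4023, 0.6], [-0.393, -0.782, 0.07, 0, 0, 0.4023, 0.6], [-0.393, -0.782, 0.07, 0, 0, 0.4023, 0.6], [-0.393, -0.782, 0.07, 0, 0, 0.4023, 0.6], [-0.393, -0.782, 0.07, 0, 0, 0.4023, 0.6], [-0.393, -0.782, 0.07, 0, 0, 0.4023, 0.6]],
])

```text
time_s: 2.27
tool_pos: [0.5449, 0.0413, 0.279]
tool_rot: [-179.9, -0.0, 90.3]
force: [-0.5, 0.9, 0.1]
grip_width: 0.0524
grasp_force: 0.0
```

Call:
servo_tool([
  [[-0.878, 0.103, 0.1, 0, 0, 0.4056, 0.6], [-0.878, 0.103, 0.1, 0, 0, 0.4056, 0.6], [-0.878, 0.103, 0.1, 0, 0, 0.4056, 0.6], [-0.878, 0.103, 0.1, 0, 0, 0.4056, 0.6], [-0.878, 0.103, 0.1, 0, 0, 0.4056, 0.6], [-0.878, 0.103, 0.1, 0, 0, 0.4056, 0.6], [-0.878, 0.103, 0.1, 0, 0, 0.4056, 0.6], [-0.878, 0.103, 0.1, 0, 0, 0.4056, 0.6], [-0.878, 0.103, 0.1, 0, 0, 0.4056, 0.6], [-0.878, 0.103, 0.1, 0, 0, 0.4056, 0.6], [-0.878, 0.103, 0.1, 0, 0, 0.4056, 0.6], [-0.878, 0.103, 0.1, 0, 0, 0.4056, 0.6]],
])

```text
time_s: 3.27
tool_pos: [0.5766, -0.2228, 0.2492]
tool_rot: [-180.0, 0.0, 17.3]
force: [0.6, 0.6, -0.2]
grip_width: 0.0519
grasp_force: 0.0
```

```bash
python3 - <<'E'
from mv import *
from meas import *
done([-0.393,-0.782,.07,0,0,.4023]);p,R=done([-0.878,.103,.1,0,0,.4056])
c=snap('scene');d=snap('top')
o=get_obs();print(p,R.as_euler('xyz',degrees=True),o['tool_pos'],o['tool_rot'],o['qpos'],o['joint_velocities'],o['time_s'])
a=c['frame'][150:290,170:300,::-1];b=d['frame'][150:260,290:440,::-1]
cv2.imwrite('pics/above.png',np.hstack([cv2.resize(a,(400,430),interpolation=2),cv2.resize(b,(400,430),interpolation=2)]))
E
```

```text
[ 0.57591487 -0.22349679  0.25      ] [180.      0.     16.998] [ 0.57650347 -0.22304062  0.24939271] [-1.79978458e+02  9.48645969e-04  1.72922557e+01] [-17.74491056  17.04782105  45.41774247  87.1280821  -12.22200006
  80.94699202 -44.36664523] [ 0.21997314 -0.19452861  0.08812892 -0.07795355 -0.06663833  0.04177016
 -0.77034012] 3.3667
```

View pics/above.png

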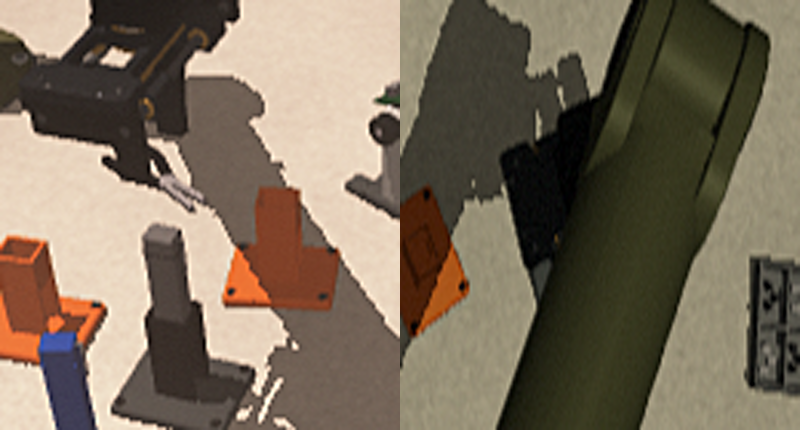

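The left half (scene) shows the gripper above the stand, fingertips near crop (190,205), pen top at crop (163,235); the top view is blocked by the arm. I check the fingers' seen position against the reported TCP, to calibrate the scene camera.

```bash
python3 - <<'E'
from mv import *
from meas import *
c=load('scene');P=cloud(c);o=get_obs();Rm=Ro.from_euler('xyz',o['tool_rot'],degrees=True)
Q=Rm.inv().apply((P-o['tool_pos']).reshape(-1,3)).reshape(P.shape)
s=(abs(Q[...,0])<.03)&(abs(Q[...,1])<.07)&(Q[...,2]>-.03)&(Q[...,2]<.02)
q=Q[s];print(s.sum(),q[:,2].max())
for sg in(1,-1):
    t=q[(q[:,1]*sg>0)];print(sg,len(t),t.min(0),t.max(0))
# projection of TCP
def proj(x):
    y=dirs(c).T@(np.array(x)-c['origin']);return c['fx']*y[0]/y[2]+c['cx'],c['fy']*y[1]/y[2]+c['cy']
print('tcp px',proj(o['tool_pos']),'pen top px expected',proj([.576,-.2235,.178]))
# visible pen casing faces -> pen axis in xy
f=c['frame'].astype(int)
k=(abs(P[...,0]-.58)<.04)&(abs(P[...,1]+.225)<.04)&(P[...,2]>.105)&(P[...,2]<.174)
X=P[k];a=np.radians(17);x=np.array([np.cos(a),np.sin(a)]);y=np.array([-np.sin(a),np.cos(a)])
u=X[:,:2]@x;v=X[:,:2]@y
print('pen local ranges x',np.percentile(u,[2,50,98]),'y',np.percentile(v,[2,50,98]),'cmd',np.array([.576,-.2235])@x,np.array([.576,-.2235])@y)
E
```

```text
203 0.0006569401733171467
1 115 [-0.01139465  0.02422148 -0.0299713 ] [0.01216203 0.03755721 0.00042058]
-1 88 [-0.0092566  -0.03735356 -0.02803027] [ 0.01126696 -0.02465423  0.00065694]
tcp px (np.float64(219.98570906300301), np.float64(199.72786807663766)) pen top px expected (np.float64(223.2327015146063), np.float64(224.76349546304576))
pen local ranges x [0.4706417  0.48704343 0.4993507 ] y [-0.39410157 -0.39127871 -0.37830832] cmd 0.48548646342917673 -0.3821402148780348
```

Call:
servo_tool([
  [[0, 0, 0.1, 0, 0, 0, 0.6], [0, 0, 0.2, 0, 0, 0, 0.6], [0, 0, 0.28, 0, 0, 0, 0.6], [0, 0, 0.35, 0, 0, 0, 0.6], [0, 0, 0.4, 0, 0, 0, 0.6], [0, 0, 0.417, 0, 0, 0, 0.6], [0, 0, 0.417, 0, 0, 0, 0.6], [0, 0, 0.417, 0, 0, 0, 0.0], [0, 0, 0.417, 0, 0, 0, 0.0], [0, 0, 0.417, 0, 0, 0, 0.0], [0, 0, 0.417, 0, 0, 0, 0.0], [0, 0, 0.417, 0, 0, 0, 0.0]],
], grip_force=25)

```text
time_s: 4.37
tool_pos: [0.5767, -0.2239, 0.1252]
tool_rot: [180.0, -0.1, 17.0]
force: [0.0, -0.2, 0.7]
grip_width: 0.0268
grasp_force: 0.0
```

Call:
servo_tool([
  [[0, 0, 0, 0, 0, 0, 0.0], [0, 0, 0, 0, 0, 0, 0.0], [0, 0, 0, 0, 0, 0, 0.0], [0, 0, 0, 0, 0, 0, 0.0]],
])

```text
time_s: 4.7
tool_pos: [0.5765, -0.2238, 0.1249]
tool_rot: [180.0, -0.0, 17.0]
force: [0.0, 0.8, 2.9]
grip_width: 0.0201
grasp_force: 25.0
```

Call:
servo_tool([
  [[0, 0, -0.05, 0, 0, 0, 0.0], [0, 0, -0.1, 0, 0, 0, 0.0], [0, 0, -0.15, 0, 0, 0, 0.0], [0, 0, -0.2, 0, 0, 0, 0.0], [0, 0, -0.25, 0, 0, 0, 0.0], [0, 0, -0.3, 0, 0, 0, 0.0], [0, 0, -0.4, 0, 0, 0, 0.0], [0, 0, -0.5, 0, 0, 0, 0.0], [0, 0, -0.6, 0, 0, 0, 0.0], [0, 0, -0.65, 0, 0, 0, 0.0], [0, 0, -0.65, 0, 0, 0, 0.0], [0, 0, -0.65, 0, 0, 0, 0.0]],
])

```text
time_s: 5.7
tool_pos: [0.5764, -0.224, 0.3194]
tool_rot: [180.0, -0.0, 17.0]
force: [-0.2, 0.6, -1.4]
grip_width: 0.0196
grasp_force: 25.0
```

```bash
cat >> mv.py <<'E'
def penfit(c):
    # hanging pen casing + nose in tool frame, from the scene camera depth
    P=cloud(c);o=get_obs();Rm=Ro.from_euler('xyz',o['tool_rot'],degrees=True)
    Q=Rm.inv().apply((P-o['tool_pos']).reshape(-1,3));return Q[(abs(Q[:,0])<.03)&(abs(Q[:,1])<.03)&(Q[:,2]>.005)&(Q[:,2]<.13)]
E
python3 - <<'E'
from mv import *
done([0,0,.417,0,0,0]);p,R=done([0,0,-.65,0,0,0]);print(p)
c=snap('scene');o=get_obs();print(o['tool_pos'],o['tool_rot'],o['grip_width'],o['grasp_force'],o['force'],o['time_s'])
Q=penfit(c)
for lo in np.arange(.005,.13,.012):
    t=Q[(Q[:,2]>=lo)&(Q[:,2]<lo+.012)]
    if len(t): print(round(lo,3),len(t),t.min(0).round(4),t.max(0).round(4),np.median(t,0).round(4))
# target: pen axis = board normal at tp
n=np.array([-.194,.0415,.980]);n/=np.linalg.norm(n);tp=np.array([.588,.2255,.0998])
z=-n;yaw=np.radians(60);x=np.array([np.cos(yaw),np.sin(yaw),0]);x-=x@z*z;x/=np.linalg.norm(x);R2=Ro.from_matrix(np.c_[x,np.cross(z,x),z])
mid=(np.array([.58,0,.32]),down(40));pre=(tp+n*(.098+.06),R2)
print(rel(*mid));print(pre[0],R2.as_euler('xyz',degrees=True),rel(*pre,mid))
E
```

```text
[ 0.57591487 -0.22349679  0.3199    ]
[ 0.57585716 -0.22355815  0.31811025] [-1.79937958e+02  7.50841058e-02  1.70012405e+01] 0.019846399551129636 24.999882396077737 [-0.24143487 -0.41184586 -2.26611515] 5.75
0.005 69 [-0.015  -0.0099  0.0052] [0.0112 0.0127 0.017 ] [0.0029 0.0093 0.0109]
0.017 69 [-0.0151 -0.0053  0.0171] [0.0105 0.0125 0.0289] [0.0015 0.0097 0.0227]
0.029 65 [-0.0147 -0.008   0.0291] [0.011  0.0122 0.0406] [0.0039 0.0092 0.0351]
0.041 64 [-0.0155 -0.0087  0.0411] [0.011  0.0132 0.0528] [0.0022 0.0097 0.047 ]
0.053 21 [-0.0126 -0.0075  0.0539] [0.009  0.0089 0.0643] [-0.0011  0.0069  0.0598]
0.065 30 [-0.0087 -0.0003  0.0651] [0.0042 0.0085 0.077 ] [-0.0002  0.006   0.07  ]
0.077 16 [-0.0085  0.0003  0.0786] [0.0029 0.0071 0.0879] [-0.0003  0.0043  0.0826]
0.089 12 [-0.006  -0.0005  0.0893] [0.0019 0.0058 0.0977] [-0.0017  0.0034  0.092 ]
[0.2308, -0.7085, -0.0003, -0.0, -0.0, -0.1278]
[0.55734429 0.23205779 0.25465872] [169.07781134  -3.43781139  60.66297137] [0.4394, -0.6411, 0.2178, -0.0566, 0.0298, -0.1126]
```

Call:
servo_tool([
  [[0.231, -0.7085, 0, 0, 0, -0.128, 0], [0.231, -0.7085, 0, 0, 0, -0.128, 0], [0.231, -0.7085, 0, 0, 0, -0.128, 0], [0.231, -0.7085, 0, 0, 0, -0.128, 0], [0.231, -0.7085, 0, 0, 0, -0.128, 0], [0.231, -0.7085, 0, 0, 0, -0.128, 0], [0.231, -0.7085, 0, 0, 0, -0.128, 0], [0.231, -0.7085, 0, 0, 0, -0.128, 0]],
])

```text
time_s: 6.42
tool_pos: [0.5795, 0.0011, 0.3173]
tool_rot: [-179.9, 0.2, 40.2]
force: [-0.3, -1.4, -1.3]
grip_width: 0.0198
grasp_force: 25.0
```

Call:
servo_tool([
  [[0.439, -0.641, 0.1, -0.0566, 0.03, -0.1126, 0], [0.439, -0.641, 0.1, -0.0566, 0.03, -0.1126, 0], [0.439, -0.641, 0.1, -0.0566, 0.03, -0.1126, 0], [0.439, -0.641, 0.1, -0.0566, 0.03, -0.1126, 0], [0.439, -0.641, 0.1, -0.0566, 0.03, -0.1126, 0], [0.439, -0.641, 0.1, -0.0566, 0.03, -0.1126, 0], [0.439, -0.641, 0.1, -0.0566, 0.03, -0.1126, 0], [0.439, -0.641, 0.15, -0.0566, 0.03, -0.1126, 0], [0.439, -0.641, 0.218, -0.0566, 0.03, -0.1126, 0], [0.439, -0.641, 0.218, -0.0566, 0.03, -0.1126, 0], [0.439, -0.641, 0.218, -0.0566, 0.03, -0.1126, 0]],
])

```text
time_s: 7.33
tool_pos: [0.5573, 0.2289, 0.2524]
tool_rot: [169.1, -3.3, 60.5]
force: [-0.7, -0.0, -0.6]
grip_width: 0.0199
grasp_force: 25.0
```

```bash
python3 - <<'E'
from mv import *
from meas import *
done([0.231,-0.7085,0,0,0,-.128]);p,R=done([.439,-.641,.218,-.0566,.03,-.1126]);print(p,R.as_euler('xyz',degrees=True))
c=snap('scene');d=snap('top');o=get_obs();print(o['tool_pos'],o['tool_rot'],o['qpos'],o['force'],o['time_s'])
Q=penfit(c)
for lo in np.arange(.005,.13,.012):
    t=Q[(Q[:,2]>=lo)&(Q[:,2]<lo+.012)]
    if len(t): print(round(lo,3),len(t),t.min(0).round(4),t.max(0).round(4))
a=c['frame'][110:210,260:380,::-1];b=d['frame'][150:250,140:280,::-1]
cv2.imwrite('pics/pre.png',np.hstack([cv2.resize(a,(480,400),interpolation=2),cv2.resize(b,(320,400),interpolation=2)]))
E
```

```text
[0.55717715 0.23197736 0.2545    ] [169.06261372  -3.47705911  60.70723804]
[0.55835214 0.23029835 0.25476458] [169.02487697  -3.50008351  60.59001159] [-50.52965226   4.70210135  22.34436975  96.90112411   5.99706994
  70.03628376 -59.75642074] [ 0.23795563  0.50928038 -1.22108747] 7.4333
0.005 38 [-0.019  -0.0055  0.0051] [0.005  0.0134 0.0169]
0.017 41 [-0.0194 -0.0066  0.017 ] [0.0058 0.0131 0.029 ]
0.029 38 [-0.019  -0.0058  0.0291] [0.0064 0.0126 0.0409]
0.041 38 [-0.0192 -0.0072  0.0411] [0.0054 0.0122 0.0527]
0.053 24 [-0.0188 -0.0055  0.0532] [0.006  0.012  0.0648]
0.065 18 [-0.0124 -0.0036  0.0656] [0.0014 0.0074 0.0768]
0.077 16 [-0.0118 -0.0063  0.0781] [-0.0004  0.0068  0.0882]
0.089 7 [-0.0097 -0.0024  0.0892] [-0.0062  0.0043  0.0989]
```

View pics/pre.png

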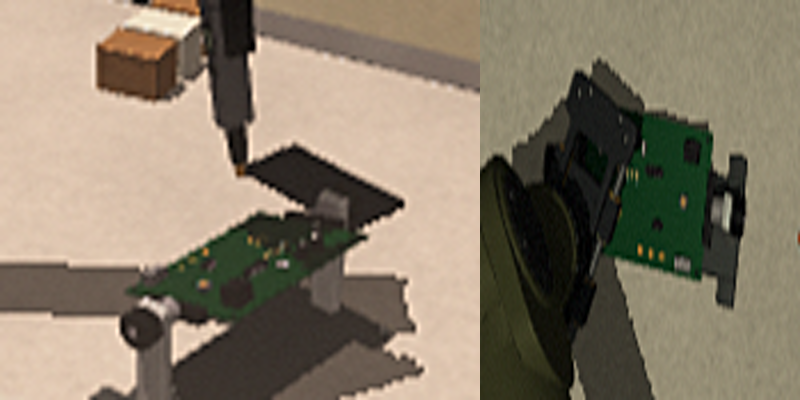

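The left half (scene) shows the brass nose at crop (240,172), i.e. about image (320,153), above the far-left part of the board; the top view is covered by the arm. Seen in the scene camera, the pen is about 4–5 mm towards −y, which matches the difference between the cameras' ring positions. So the true point is about (0.588, 0.2288, 0.0997). I'll hover 15 mm above it.

```bash
cat >> mv.py <<'E'
N=np.array([-.194,.0415,.980]);N/=np.linalg.norm(N)
def pose(tp,h,off=(-.002,0)):
    z=-N;x=np.array([.5,.866,0]);x-=x@z*z;x/=np.linalg.norm(x);R2=Ro.from_matrix(np.c_[x,np.cross(z,x),z])
    return np.array(tp)+N*(.098+h)-R2.apply([off[0],off[1],0]),R2
E
python3 - <<'E'
from mv import *
print(rel(*pose([.588,.2288,.0997],.015)))
E
```

```text
[0.0166, -0.005, 0.1495, 0.0001, -0.0003, 0.0002]
```

Call:
servo_tool([
  [[0.0166, -0.005, 0.04, 0, 0, 0, 0], [0.0166, -0.005, 0.08, 0, 0, 0, 0], [0.0166, -0.005, 0.11, 0, 0, 0, 0], [0.0166, -0.005, 0.135, 0, 0, 0, 0], [0.0166, -0.005, 0.1495, 0, 0, 0, 0], [0.0166, -0.005, 0.1495, 0, 0, 0, 0], [0.0166, -0.005, 0.1495, 0, 0, 0, 0], [0.0166, -0.005, 0.1495, 0, 0, 0, 0], [0.0166, -0.005, 0.1495, 0, 0, 0, 0]],
])

```text
time_s: 8.18
tool_pos: [0.5677, 0.2351, 0.2108]
tool_rot: [169.0, -3.5, 60.7]
force: [-0.7, 0.1, -1.0]
grip_width: 0.02
grasp_force: 25.0
```

```bash
python3 - <<'E'
from mv import *
from meas import *
p,R=done([.0166,-.005,.1495,0,0,0]);print(p)
first=load('scene') # pre view, ring unobstructed
c=snap('scene');d=snap('top');o=get_obs();print(o['tool_pos'],o['tool_rot'],o['time_s'])
Q=penfit(c);t=Q[(Q[:,2]>.005)&(Q[:,2]<.05)];print('casing x',np.percentile(t[:,0],[2,98]),'y98',np.percentile(t[:,1],98))
# brass nose / gold pixels in both pictures
for k in(first,c):
    f=k['frame'].astype(int);g=(f[...,0]>1.15*f[...,1])&(f[...,0]>1.6*f[...,2])&(f[...,0]>60);g[:140]=0;g[190:]=0;g[:,:295]=0;g[:,345:]=0
    kk,l,st,cen=cv2.connectedComponentsWithStats(g.astype(np.uint8),connectivity=8)
    print([(st[i,4],cen[i].round(1).tolist()) for i in range(1,kk)])
def proj(x):
    y=dirs(c).T@(np.array(x)-c['origin']);return np.array([c['fx']*y[0]/y[2]+c['cx'],c['fy']*y[1]/y[2]+c['cy']])
tr=Ro.from_euler('xyz',o['tool_rot'],degrees=True)
print('tip expected px',proj(o['tool_pos']+tr.apply([-.002,0,.098])),'its foot px',proj(o['tool_pos']+tr.apply([-.002,0,.113])))
W=lambda k:cv2.resize(k['frame'][140:190,290:356,::-1],(400,303),interpolation=0)
T=cv2.resize(d['frame'][150:250,140:272,::-1],(400,303))
cv2.imwrite('pics/hover.png',np.vstack([np.hstack([W(first),W(c)]),np.hstack([T,T*0])]))
E
```

```text
[0.56706149 0.23521386 0.21056371]
[0.56763033 0.23508754 0.21073111] [169.03939163  -3.53575676  60.71676446] 8.2833
casing x [-0.01734966  0.00743012] y98 0.013121037339968228
[(np.int32(6), [319.5, 152.0]), (np.int32(2), [322.0, 169.5]), (np.int32(2), [324.0, 169.5]), (np.int32(2), [331.0, 170.5]), (np.int32(2), [311.0, 172.5]), (np.int32(2), [326.0, 173.5]), (np.int32(1), [329.0, 172.0]), (np.int32(4), [310.5, 180.5])]
[(np.int32(9), [323.1, 164.1]), (np.int32(2), [322.0, 169.5]), (np.int32(2), [324.0, 169.5]), (np.int32(2), [331.0, 170.5]), (np.int32(2), [311.0, 172.5]), (np.int32(2), [326.0, 173.5]), (np.int32(1), [329.0, 172.0]), (np.int32(4), [310.5, 180.5])]
tip expected px [323.74727072 164.5696277 ] its foot px [324.27194185 168.95631928]
```

View pics/hover.png

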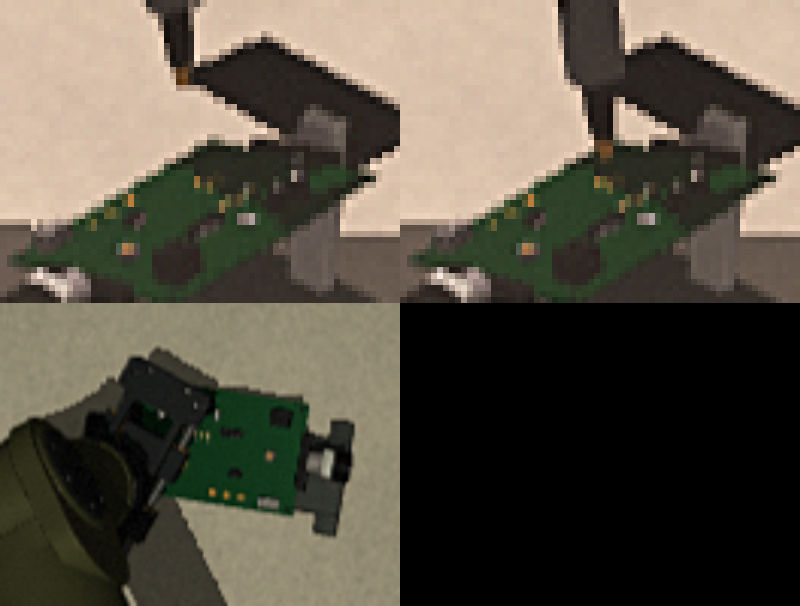

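Upper row: the nose end is at crop (603,155), about image (323.3,164.7), and the ring at about (323.2,169.4). The nose's foot along the normal should land at about (323.8,169.1), within roughly 2 mm of the ring. I shift slightly towards −y, take a force baseline, and come down in stages.

```bash
cat >> mv.py <<'E'
def look(k=8):
    F=[];T=[]
    for _ in range(k): c=snap('scene');o=get_obs();F.append(o['force']);T.append(o['tool_pos'])
    F=np.array(F);print('t',o['time_s'],'F.n %.2f +- %.2f'%((F@N).mean(),(F@N).std()/k**.5),'F',F.mean(0).round(2),'pos',np.mean(T,0).round(4),'rot',o['tool_rot'].round(2),'cmd',get()[0].round(4))
    f=c['frame'].astype(int);g=(f[...,0]>1.15*f[...,1])&(f[...,0]>1.6*f[...,2])&(f[...,0]>60);g[:155]=0;g[176:]=0;g[:,:316]=0;g[:,330:]=0
    print(np.argwhere(g)[:,::-1].tolist());return c
E
python3 - <<'E'
from mv import *
look(12)
E
```

```text
t 8.8833 F.n -0.68 +- 0.12 F [-0.    0.13 -0.7 ] pos [0.5674 0.2349 0.2103] rot [169.06  -3.48  60.71] cmd [0.5671 0.2352 0.2106]
[[322, 163], [323, 163], [322, 164], [323, 164], [324, 164], [323, 165], [324, 165], [323, 166], [324, 166], [322, 169], [324, 169], [322, 170], [324, 170], [329, 172], [326, 173], [326, 174]]
```

Call:
servo_tool([
  [[-0.0035, 0.002, 0.01, 0, 0, 0, 0], [-0.0035, 0.002, 0.02, 0, 0, 0, 0], [-0.0035, 0.002, 0.03, 0, 0, 0, 0], [-0.0035, 0.002, 0.035, 0, 0, 0, 0], [-0.0035, 0.002, 0.035, 0, 0, 0, 0], [-0.0035, 0.002, 0.035, 0, 0, 0, 0]],
])

```text
time_s: 9.38
tool_pos: [0.5694, 0.2332, 0.1996]
tool_rot: [169.1, -3.5, 60.7]
force: [-0.2, -0.6, -1.0]
grip_width: 0.0195
grasp_force: 25.0
```

```bash
python3 - <<'E'
from mv import *
done([-0.0035,.002,.035,0,0,0]);look(12)
E
```

```text
t 9.9833 F.n -1.06 +- 0.21 F [-0.1   0.13 -1.1 ] pos [0.5695 0.2333 0.2   ] rot [169.06  -3.49  60.71] cmd [0.5691 0.2336 0.2003]
[[323, 166], [324, 166], [323, 167], [324, 167], [323, 168], [324, 168], [322, 169], [323, 169], [324, 169], [324, 170], [327, 172], [329, 172], [326, 173], [326, 174]]
```

Call:
servo_tool([
  [[0, 0, 0.008, 0, 0, 0, 0], [0, 0, 0.014, 0, 0, 0, 0], [0, 0, 0.02, 0, 0, 0, 0], [0, 0, 0.022, 0, 0, 0, 0], [0, 0, 0.022, 0, 0, 0, 0], [0, 0, 0.022, 0, 0, 0, 0]],
])

```text
time_s: 10.48
tool_pos: [0.571, 0.2332, 0.1937]
tool_rot: [169.0, -3.5, 60.7]
force: [0.7, 0.2, 1.5]
grip_width: 0.0201
grasp_force: 25.0
```

```bash
python3 - <<'E'
from mv import *
done([0,0,.022,0,0,0]);c=look(20)
cv2.imwrite('pics/touch.png',cv2.resize(c['frame'][145:185,300:350,::-1],(750,600),interpolation=0))
E
```

```text
t 11.4833 F.n 1.31 +- 0.13 F [0.25 0.47 1.37] pos [0.5709 0.2331 0.1936] rot [169.06  -3.49  60.71] cmd [0.5704 0.2333 0.1939]
[[323, 168], [324, 168], [322, 169], [323, 169], [324, 169], [323, 170], [324, 170], [327, 172], [329, 172], [326, 173], [326, 174]]
```

View pics/touch.png

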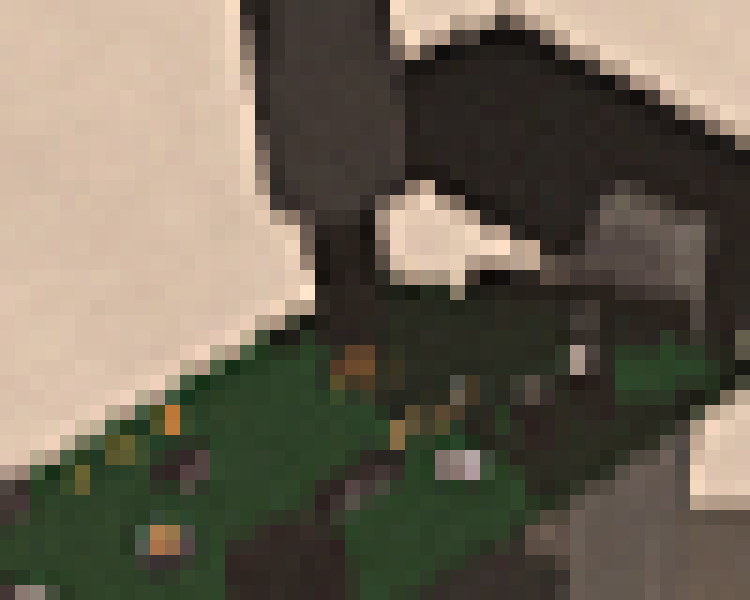

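The picture shows the brass nose end at crop (358,365), i.e. columns 323–324 and rows 168–169, with ring gold to its left (338,375) and right (397,370): it stands in the ring. The force rose by about 2.1 N, so the nose is roughly half way in. I'll check the ring centre from the earlier unobstructed crop, and the force again.

```bash
python3 - <<'E'
from mv import *
h=cv2.imread('pics/hover.png')[:303,:400,::-1];a=cv2.resize(h,(66,50),interpolation=cv2.INTER_AREA)  # clear view
a=np.array([[h[min(302,int((r+.5)*6.06)),min(399,int((q+.5)*6.06))] for q in range(66)] for r in range(50)]).astype(float)
b=look(20)['frame'][140:190,290:356].astype(float)
for k in(a,b):
    e=np.clip(k[...,0]-.95*k[...,1]*0.9,0,None)[26:33,29:39]
    print(e.round(0).astype(int))
e=np.clip(a[...,0]-.85*a[...,1],0,None)[27:33,30:38];e[e<4]=0
v,u=np.mgrid[27:33,30:38];print('ring centre px',290+(u*e).sum()/e.sum(),140+(v*e).sum()/e.sum())
E
```

```text
t 12.4833 F.n 1.06 +- 0.10 F [0.7  0.63 1.2 ] pos [0.5707 0.233  0.1934] rot [169.06  -3.48  60.71] cmd [0.5704 0.2333 0.1939]
[[323, 168], [324, 168], [322, 169], [323, 169], [324, 169], [323, 170], [324, 170], [329, 172], [326, 173], [326, 174]]
[[11  0  4  7  6  4  6  5  5  6]
 [ 0  0  0  8  5  6  5  7  5  5]
 [ 0  0  0  5  5  5 11  8  8  6]
 [ 0  0  0 56 12 22 11 12  7  6]
 [ 0  0  0 48  7 34  8 13  7  5]
 [ 0  0  0  0  0 17  0  5  7  6]
 [ 0  0  0  0  0  0  0  0 14 13]]
[[10  1  8 13 12 12  9  5  6  5]
 [ 3  0  9 12 10 15  9  5  6  6]
 [ 0  0  0 11 39 36  8  6  6  5]
 [ 0  0  0 31 47 45  8 14  6  5]
 [ 0  0  0 21 24 26  6 12  5  5]
 [ 0  0  0  0  0  1  7  5  5  6]
 [ 0  0  0  0  0  0  0  3 19 11]]
ring centre px 324.0217214227532 169.2808851479772
```

The nose centre is at about (323.4,169.6) and the ring centre at about (324.1,169.6), so it sits about 1.5–2 mm to the left. I lift 8 mm, shift it and press to the same depth again.

Call:
servo_tool([
  [[0, 0, -0.014, 0, 0, 0, 0], [0, 0, -0.027, 0, 0, 0, 0], [0, 0, -0.03, 0, 0, 0, 0], [0.004, 0.002, -0.03, 0, 0, 0, 0], [0.004, 0.002, -0.03, 0, 0, 0, 0], [0.004, 0.002, -0.03, 0, 0, 0, 0]],
])

```text
time_s: 12.98
tool_pos: [0.5699, 0.234, 0.2021]
tool_rot: [169.1, -3.4, 60.7]
force: [0.1, 0.1, -1.3]
grip_width: 0.0201
grasp_force: 25.0
```

```bash
python3 - <<'E'
from mv import *
done([.004,.002,-.03,0,0,0]);look(20)
E
```

```text
t 13.9833 F.n -0.90 +- 0.08 F [ 0.1  -0.06 -0.89] pos [0.57   0.2341 0.2024] rot [169.06  -3.48  60.71] cmd [0.5697 0.2344 0.2029]
[[323, 165], [324, 165], [323, 166], [324, 166], [323, 167], [324, 167], [323, 168], [324, 168], [322, 169], [324, 169], [322, 170], [324, 170], [329, 172], [326, 173], [326, 174]]
```

Call:
servo_tool([
  [[0, 0, 0.01, 0, 0, 0, 0], [0, 0, 0.02, 0, 0, 0, 0], [0, 0, 0.026, 0, 0, 0, 0], [0, 0, 0.03, 0, 0, 0, 0], [0, 0, 0.03, 0, 0, 0, 0], [0, 0, 0.03, 0, 0, 0, 0], [0, 0, 0.03, 0, 0, 0, 0], [0, 0, 0.03, 0, 0, 0, 0]],
])

```text
time_s: 14.65
tool_pos: [0.572, 0.2339, 0.1939]
tool_rot: [169.0, -3.5, 60.7]
force: [0.6, 1.7, 0.7]
grip_width: 0.0199
grasp_force: 25.0
```

```bash
python3 - <<'E'
from mv import *
done([0,0,.03,0,0,0]);b=look(25)['frame'][140:190,290:356].astype(float)
print(np.clip(b[...,0]-.855*b[...,1],0,None)[26:33,29:39].round().astype(int))
o=get_obs();print(o['grip_width'],o['grasp_force'])
E
```

```text
t 15.9 F.n 1.21 +- 0.11 F [0.59 0.71 1.33] pos [0.5719 0.2338 0.1937] rot [169.06  -3.49  60.71] cmd [0.5715 0.2341 0.194 ]
[[323, 168], [324, 168], [325, 168], [322, 169], [323, 169], [324, 169], [325, 169], [323, 170], [324, 170], [327, 172], [329, 172], [326, 173], [326, 174]]
[[12  0  3 12 13 12 12  6  5  3]
 [ 7  0  7 12 12 13 12  3  6  6]
 [ 0  0  0  4 37 40 21  6  5  5]
 [ 0  0  0 21 44 45 20 13  5  6]
 [ 0  0  0 14 23 26  9 12  5  4]
 [ 0  0  0  0  2  1  8  4  4  6]
 [ 0  0  0  0  0  0  0  0 25 14]]
0.019676084265606773 25.00019812141545
```

The contact force is about 2.1 N and the nose is centred at column 324, like the ring. Handing in.

```bash
python3 -c "
from cell import env
print(env.sign_off())"
```

```text
the job is handed in; nothing more can be done
None
```

I handed the job in with the pen held on the ringed test point, pressed at about 2.1 N so the nose is roughly half way in. The last camera check had the nose centred in the ring to within about 2 mm; the hand-in returned no verdict.

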